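# Uncover the test fixture and hold a module down on its sprung contact

## Task

Lift the loose dust cover off the test fixture and set it down upright on the rubber mat, without dropping it. Then take the aluminium module, lower it upright into the fixture's nest and press it down against the sprung contact plunger until it is fully home and bears firmly on the hard stops, without ramming it, and finish while still holding it pressed there (let go and the spring lifts it off the stops). Leave the other things on the bench where they are.

Things in the scene. Friction and masses are not known exactly. Their poses are not given: they have to be found in the camera images.
- fixture: test fixture, fixed: dark steel base 120 (x) x 100 (y) x 20 mm, a black nest at its centre: walls round an opening 53 (x) x 39 (y) mm, up to 52 mm above the bench, then outward flared lips to 59 mm; the y-facing sides are open over their middle 36 mm. Two brass terminals 10 mm high at its +x edge. Covered at the start. Origin: centre of its underside, z up
- nest (a point): centre of the nest at the height of the hard stops, 32 mm above the bench; axes as the fixture's. A module fully home has its underside centre here
- stops: the hard stops: two aluminium rails across the two x ends of the nest (centres 19.5 mm either side of the middle, 10 x 34 mm), tops 32 mm above the bench. Origin: centre of their underside, on the base plate top
- plunger_top (a point): centre of the round top (14 mm diameter) of the brass contact plunger in the middle of the nest; free, it stands 42 mm above the bench, 10 mm proud of the stops; it slides straight down on a spring
- plunger (a joint): how far the plunger is pressed down, m: 0 free, 0.010 when the module meets the hard stops (it could go to 0.014). The spring takes 4.5 N to start moving and 9 N at 0.010 (450 N/m); the module's weight alone does not press it
- cover: loose grey plastic dust cover: open-bottomed box 84 (x) x 70 (y) x 51 mm high, 3 mm walls, with a centred black grip block on the roof, 40 (x) x 14 (y, grip across it) x 30 mm high, 81 mm overall; about 130 g. Origin: centre of its open underside. Starts on the fixture base (underside 20 mm above the bench), in line with it; lift straight up 50 mm or more to clear the nest
- module: aluminium module, upright block 50 (x) x 36 (y) x 75 mm high, small brass connector (9 mm diameter, 10 mm high) on top, 14 mm to +x; 140 to 280 g; stands on the bench. Fits the nest with x along the nest x, either way round, 1.5 mm play each side. Gripped across y, fingertips 29 mm or more above its underside, the fingers clear the nest. Origin: centre of its underside
- mat: black rubber mat fixed flat on the bench, 140 (its x) x 130 (its y) x 4 mm thick, empty; origin: centre of its underside
- spool_a: bystander: wire spool 54 mm diameter, 36 mm high, origin under its centre
- spool_b: bystander: wire spool 54 mm diameter, 28 mm high, origin under its centre
- wheel: bystander: rubber-tyred wheel lying flat, 64 mm diameter, 24 mm high, origin under its centre
- motor: bystander: round steel motor standing on end, 36 mm diameter, 68 mm high with its shaft, origin under its centre
- board: bystander: green circuit board on white standoffs, 70 (x) x 100 (y) x 26 mm high, origin under its centre
- screwdriver: bystander: screwdriver lying on the bench along its own x, origin near its middle
- parts_tray: bystander: black open tray 90 (x) x 120 (y) x 30 mm high, origin under its centre
There are look-alikes about, which are no part of the job. Leave any brown or orange look-alike of the module alone.

How it is judged:
On the way, in this order (a step that is already met when the one before it is completed fails the run):
1. the dust cover is lifted clear of the fixture (z of cover in the frame of fixture above 0.055 m and contact force between the fingers and cover above 0.3 N), for 0.1 s.
2. the dust cover stands upright on the mat, let go (horizontal distance between cover and mat below 0.05 m and z of cover in the frame of mat below 0.008 m and angle between cover's own z axis and vertical below 0.1 rad and contact force between the fingers and cover below 0.1 N and linear speed of cover below 0.03 m/s), for 0.2 s.
3. the module is pressed home on the stops (value of joint plunger above 0.0085 m and contact force between module and stops above 1 N and contact force between the fingers and module above 2 N and horizontal distance between module and nest below 0.004 m and z of module in the frame of nest below 0.0015 m and angle between module's own z axis and vertical below 0.06 rad and linear speed of module below 0.02 m/s), for 0.2 s.
At the end, for the whole second after the job is handed in: For the last second the gripper (over 2 N) keeps the module still and upright in the nest (within 4 mm), underside within 1.5 mm of the stops and bearing on them (over 1 N), plunger in 8.5 mm or more; the cover stands upright, let go, on the mat (centres within 50 mm) (all of step 2 and all of step 3); the arm keeps its last pose, push and grip.
It fails at once if the cover is dropped (falls freely more than about 30 mm) (contact force between anything else and cover below 0.05 N and linear speed of cover above 0.75 m/s).
It fails at once if the module is rammed onto the stops (over 60 N) (contact force between module and stops above 60 N).
It fails at once if a bystander is pushed more than 30 mm (distance of any of spool_a, spool_b, wheel, motor, board, screwdriver, parts_tray from where it was at the start of the episode above 0.03 m).
It also fails if it takes over 72 s, if anything falls off the work surface, if the arm or the gripper's body presses on something with over 40 N, if the wrist force passes 120 N, or if a joint passes its speed limit or range.

## Robot

A 7-joint arm with a two-finger parallel gripper is mounted at the origin on the work surface. World frame = base frame: x ahead of the robot, y to its left, z up, the work surface at z = 0. Lengths are in m, angles in rad, forces in N, time in s.
With the tool pointing down it reaches from about 0.35 to 0.9 m from the base axis. Payload 8.1 kg.
Tool frame: the origin (TCP) lies where the fingers leave the gripper's body, on its centre line; the fingertips stand 66 mm ahead of it and the grasp point (between the pads) lies 47 mm ahead of it; z points along the fingers, y is the line along which they close (so a half turn about z gives the same grasp; the last joint's range is limited). The gripper opens to 92 mm and grips with 3 to 60 N. Pads are 19 mm wide; open, the fingers measure 130 mm over their backs; the gripper's body (75 mm by 190 mm) begins 47 mm behind the grasp point.
Start: joints at [-1.366, 0.434, 0.025, 1.573, -0.012, 1.134, -0.075], TCP at [0.189, 0.596, 0.292] pointing down, gripper open.
Joint ranges: [-2.62, 2.62], [-0.44, 2.09], [-1.27, 1.32], [0.08, 2.57], [-1.32, 4.46], [0.12, 2], [-2.74, 2.74]. Speed limits (rad/s): [2.22, 2.22, 3.01, 3.01, 3.14, 3.14, 3.14].

## Interface

Orientations are given as a rotation vector (axis times angle).
In Python, from cell import arm gives the robot as it stands.
- The arm moves only by the tool send_rows, never from a script. Its argument "motion" is text: rows parted by semicolons, each of 7 numbers parted by spaces: the closure, from 0 (fully open) to 1 (shut), then the shift along the world's x, y, z in m, then the turn, a rotation vector about the world's x, y, z in degrees. A call has 1 to 5 rows; each row shifts and turns the commanded pose from where the row before left it; what a row does not reach is not made up. A row lasts 1/8 s, in which the tool goes at most 62.5 mm and 10.7 degrees, less where a joint would pass 70% of its speed; a pose out of reach is approached as far as the arm can. A call is refused whole if a number of a shift passes 0.0625 or a number of a turn 10.7, either way. A call with a gripper value outside its range is refused whole. The fingers move at their own pace and stop on an object; "force" is the grip in N (left out, the last holds). Time passes only in rows, so rows that do not move let the fingers close. It gives the time, the measured TCP pose, the force, the opening and the grip force at its end, in the units of the state.
- arm.observe(): the state, without advancing time (a new reading comes with each control period).
- arm.get_image(name): name is "scene" or "top" or "wrist"; returns (picture, depth): 384x512x3 uint8, blue, green, red; 384x512 float32, m along the optical axis (not along the pixel's ray), 0 where there is no reading.
- arm.camera_model(name): a dict with "fx", "fy", "cx", "cy" (pixels), "view" (4x4, takes a point from world to camera coordinates). Camera axes: x right, y down, z forward; pixel columns grow to the right and rows downward; lengths in m; the calibration is good to about 2 mm. A picture is of the moment at which its call begins: read the wrist's pose just before it. camera_model takes no time and is no camera call; for the wrist camera it gives the pose at the moment of the call.
- arm.sign_off(): hands the job in; it is judged then, once.
The state is a dict: "clock": time; "joints": joint angles; "dq": joint speeds; "joint_efforts": joint torques, N m; "position": TCP position; "ee_rot": TCP orientation; "force": force on the tool from outside, world axes, zero at the start; "ft_torque": the same for the moment, N m; "width": opening from 0.0 (shut) to 1.0 (fully open); "gripper_force": force on a finger pad.
Only numpy, scipy, OpenCV 4.12 (cv2) and the standard library are available. Lean on these libraries where they do the work, as an engineer would, in place of code of your own. Each camera call takes 0.05 s, during which the arm holds its last target. There are 200 camera calls.

## Working session

There is one attempt and no reset: what is moved stays moved. The work goes in short steps, Python scripts to look and compute and a tool call to move; the robot and the scene stay as the last step left them, time stands still between calls to the robot, and variables do not carry over. Pictures are saved under pics/ and viewed, at most 10 in all, crops included, and the job is handed in when it is done.

Besides the shell and the picture viewer there is one more tool, called after "Call:" as a command line: name --argument value ..., lists and objects as JSON in quotes. send_rows: Moves the arm, as the interface text tells. Its arguments: {"type":"object","properties":{"motion":{"type":"string"},"force":{"type":"number"}},"required":["motion"]}

```bash
mkdir -p pics
python3 - <<'E'
from cell import arm
import cv2,numpy as np
s=arm.observe();print({k:np.round(v,3).tolist() for k,v in s.items()})
a=[]
for n in("scene","top"):
    p,d=arm.get_image(n);m=arm.camera_model(n)
    cv2.imwrite(f"pics/{n}0.png",p);np.savez(f"{n}0.npz",p=p,d=d,view=m["view"],K=[m["fx"],m["fy"],m["cx"],m["cy"]])
    print(n,np.round(m["view"],3).tolist(),m["fx"],m["cx"],m["cy"])
E
```

```text
{'clock': 0.0, 'joints': [-1.366, 0.435, 0.025, 1.574, -0.012, 1.134, -0.075], 'dq': [-0.001, -0.001, 0.002, 0.0, 0.0, 0.001, -0.0], 'joint_efforts': [0.0, -66.786, 0.986, -31.446, -0.06, 0.043, 0.0], 'position': [0.189, 0.595, 0.291], 'ee_rot': [-0.482, -3.104, 0.003], 'force': [0.294, -0.526, -0.674], 'ft_torque': [-0.006, 0.009, 0.028], 'gripper_force': 0.0, 'width': 1.001}
scene [[-0.082, 0.996, -0.017, 0.08], [0.569, 0.033, -0.822, -0.277], [-0.818, -0.077, -0.569, 1.383], [0.0, 0.0, 0.0, 1.0]] 367.48979470320256 251.9682931429993 202.53902868303575
top [[0.014, -1.0, 0.0, -0.046], [-0.992, -0.014, -0.129, 0.589], [0.129, 0.002, -0.992, 1.346], [0.0, 0.0, 0.0, 1.0]] 474.05242062713967 258.43024357119816 183.90265644119572
```

View pics/scene0.png

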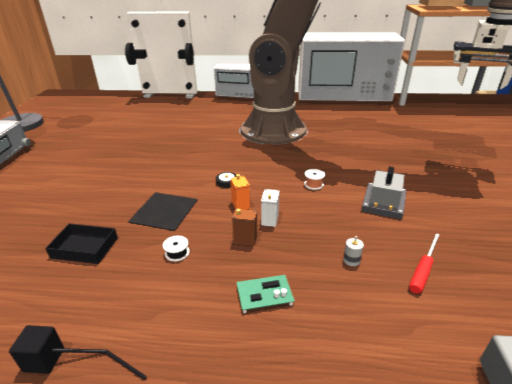

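View pics/top0.png

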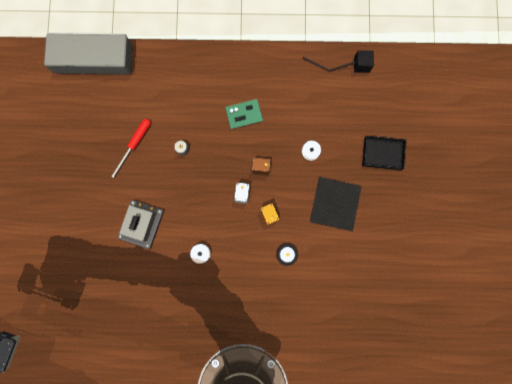

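The aluminium module is the silver block at scene (270,208) / top (242,192). The look-alikes are brown at top (261,165) / scene (245,228) and orange at top (270,213) / scene (240,193). The cover on the fixture is at top (140,223) / scene (388,190). The mat is at top (336,203) / scene (164,210).

```bash
cat > h.py <<'E'
import numpy as np,cv2
def cloud(p,d,view,K):
    v,u=np.indices(d.shape);fx,fy,cx,cy=K
    c=np.stack([(u-cx)/fx*d,(v-cy)/fy*d,d],-1)
    R=view[:3,:3];return (c-view[:3,3])@R   # R^T(c-t)
def load(n):
    z=np.load(n+"0.npz");return z["p"],z["d"],z["view"],z["K"]
def rect(P):
    r=cv2.minAreaRect((P[:,:2]*1000).astype(np.float32));return [np.round(x,1) for x in r]
E
python3 - <<'E'
from h import *
T=load("top");S=load("scene")
ct=cloud(*T);cs=cloud(*S)
for nm,ct0,box in(("top",ct,{"module":(222,172,262,212),"brown":(247,150,277,180),"orange":(255,198,285,228),"cover":(112,190,170,255),"mat":(300,170,370,240)}),
  ("scene",cs,{"module":(258,185,282,230),"cover":(355,160,415,222),"mat":(125,190,200,230)})):
    for k,(a,b,c,e) in box.items():
        Q=ct0[b:e,a:c].reshape(-1,3);z=Q[:,2]
        h,ed=np.histogram(z,np.arange(-.01,.13,.005));print(nm,k,dict((round(float(x),3),int(n)) for x,n in zip(ed,h) if n>4))
        for lo,hi in {"module":[(.068,.082)],"brown":[(.06,.09)],"orange":[(.06,.09)],"cover":[(.012,.026),(.064,.078),(.093,.11)],"mat":[]}[k]:
            s=Q[(z>lo)&(z<hi)]
            if len(s)>4:print("   ",lo,len(s),np.round(s.mean(0),4),rect(s))
p,d,*_=T
# mat by colour
g=p.max(2);m=np.zeros_like(g);m[170:240,300:372]=(g[170:240,300:372]<48)
Q=ct[m>0];print("mat",len(Q),np.round(np.median(Q,0),4),rect(Q))
g1=cv2.resize(p[160:225,215:295],None,fx=5,fy=5,interpolation=cv2.INTER_CUBIC)
g2=cv2.resize(p[190:255,105:175],None,fx=5,fy=5,interpolation=cv2.INTER_CUBIC)
cv2.imwrite("pics/crop1.png",np.hstack([g1,g2]))
E
```

```text
top module {-0.01: 92, -0.005: 632, 0.0: 551, 0.005: 41, 0.01: 6, 0.015: 5, 0.02: 6, 0.025: 7, 0.065: 14, 0.07: 113, 0.075: 91, 0.08: 5}
    0.068 212 [0.5612 0.01   0.0745] [array([554.4, -11.6]), array([91.8, 53.2]), np.float64(69.8)]
top brown {-0.01: 32, -0.005: 313, 0.0: 250, 0.005: 25, 0.015: 5, 0.025: 6, 0.03: 7, 0.045: 7, 0.06: 5, 0.065: 13, 0.07: 114, 0.075: 89, 0.08: 10}
    0.06 233 [ 0.6415 -0.043   0.0744] [array([642.5, -43.2]), array([50.2, 37. ]), np.float64(84.9)]
top orange {-0.01: 48, -0.005: 331, 0.0: 258, 0.005: 15, 0.065: 15, 0.07: 117, 0.075: 86, 0.08: 8}
    0.06 228 [ 0.5024 -0.0699  0.0745] [array([502.4, -69.7]), array([49.9, 36.1]), np.float64(22.6)]
top cover {-0.01: 185, -0.005: 1228, 0.0: 863, 0.005: 70, 0.01: 57, 0.015: 273, 0.02: 212, 0.025: 35, 0.03: 15, 0.035: 7, 0.04: 15, 0.045: 13, 0.05: 15, 0.055: 8, 0.06: 30, 0.065: 288, 0.07: 305, 0.075: 42, 0.08: 7, 0.09: 12, 0.095: 37, 0.1: 34}
    0.012 544 [0.4655 0.2945 0.0192] [array([470.1, 308.2]), array([101.5, 119.4]), np.float64(72.2)]
    0.064 647 [0.4709 0.3065 0.0703] [array([471. , 307.9]), arra
[... 513 characters left out ...]
.1)]
scene cover {-0.005: 1397, 0.0: 718, 0.005: 70, 0.01: 61, 0.015: 310, 0.02: 165, 0.025: 64, 0.03: 51, 0.035: 47, 0.04: 49, 0.045: 53, 0.05: 48, 0.055: 52, 0.06: 48, 0.065: 162, 0.07: 311, 0.075: 11, 0.08: 11, 0.085: 12, 0.09: 12, 0.095: 24, 0.1: 29}
    0.012 515 [0.4976 0.2977 0.0192] [array([471.8, 305.9]), array([ 99.7, 119. ]), np.float64(72.5)]
    0.064 482 [0.4782 0.3037 0.0702] [array([469.9, 306.2]), array([69.7, 88.7]), np.float64(73.4)]
    0.093 58 [0.4753 0.3049 0.0995] [array([471., 306.]), array([13.8, 40.1]), np.float64(74.5)]
scene mat {-0.005: 741, 0.0: 2042, 0.005: 207}
mat 52 [ 0.54   -0.2527  0.0033] [array([ 535. , -271.6]), array([107.9, 132.5]), np.float64(71.6)]
```

View pics/crop1.png

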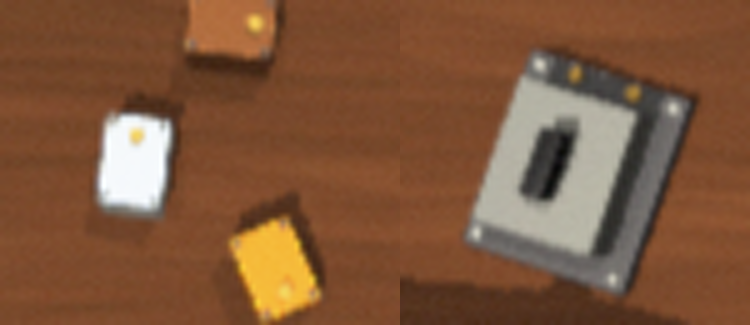

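The close crop confirms the silver block with a brass connector toward +x as the module. The brown and orange blocks are the look-alikes. The fixture's terminals point to image up-right, so its yaw is about −17.5°.

Run:
```python
from h import *
T=load("top");S=load("scene");ct=cloud(*T);cs=cloud(*S)
for n,c,p,(a,b,x,y) in(("t",ct,T[0],(232,178,254,207)),("s",cs,S[0],(258,185,282,230))):
    Q=c[b:y,a:x].reshape(-1,3);col=p[b:y,a:x].reshape(-1,3).astype(int)
    s=Q[(Q[:,2]>.067)&(Q[:,2]<.08)];print("module",n,len(s),s.mean(0).round(4),rect(s))
for n,c,p,(a,b,x,y) in(("t",ct,T[0],(300,170,372,240)),("s",cs,S[0],(122,185,205,235))):
    Q=c[b:y,a:x];col=p[b:y,a:x].astype(int)
    m=((col[...,2]-col[...,0])<14).astype(np.uint8)
    m=cv2.morphologyEx(m,cv2.MORPH_OPEN,np.ones((3,3)))
    s=Q[m>0];s=s[abs(s[:,2])<.02];print("mat",n,len(s),s.mean(0).round(4),rect(s))
R=cv2.Rodrigues(np.array([-.482,-3.104,.003]))[0];print(R.round(3), np.degrees(np.arctan2(R[1,1],R[0,1])))
```

```text
module t 212 [0.5619 0.0107 0.0744] [array([563. ,  10.5]), array([35.8, 51.2]), np.float64(84.7)]
module s 203 [0.5668 0.0098 0.0739] [array([562.1,   9.6]), array([36.4, 54.5]), np.float64(85.1)]
mat t 1903 [ 0.5383 -0.2666  0.0036] [array([ 539. , -266.7]), array([126. , 135.8]), np.float64(78.2)]
mat s 1463 [ 0.5458 -0.2665  0.0039] [array([ 541.7, -267.8]), array([126.7, 137.1]), np.float64(78.1)]
[[-0.953  0.303 -0.001]
 [ 0.303  0.953 -0.002]
 [ 0.    -0.002 -1.   ]] 72.34681548168606
```

Call:
send_rows --motion "0 0.056 -0.0575 0 0 0 0;0 0.056 -0.0575 0 0 0 0;0 0.056 -0.0575 0 0 0 0;0 0.056 -0.0575 0 0 0 0;0 0.057 -0.0575 0 0 0 0" --force 25

```text
clock: 0.72
position: [0.4088, 0.3704, 0.2921]
ee_rot: [-0.481, -3.104, 0.0]
force: [1.2, 1.6, -0.8]
width: 0.998
gripper_force: 0.0
```

Call:
send_rows --motion "0 0 0 0 0 0 0;0 0 0 0 0 0 0"

```text
clock: 0.98
position: [0.4075, 0.3722, 0.292]
ee_rot: [-0.482, -3.104, 0.0]
force: [-0.3, 0.4, 0.1]
width: 0.999
gripper_force: 0.0
```

```bash
cat >> h.py <<'E'
def snap(n,f):
    from cell import arm
    m=arm.camera_model(n);p,d=arm.get_image(n);cv2.imwrite(f"pics/{f}.png",p)
    K=[m[k] for k in("fx","fy","cx","cy")];V=np.array(m["view"]);np.savez(f+"0.npz",p=p,d=d,view=V,K=K)
    return p,d,V,K
E
python3 - <<'E'
from h import *
from cell import arm
A=snap("wrist","w1");c=cloud(*A);Q=c.reshape(-1,3);Q=Q[A[1].ravel()>0]
print("cam",(-A[2][:3,:3].T@A[2][:3,3]).round(3))
near=Q[(abs(Q[:,0]-.471)<.09)&(abs(Q[:,1]-.307)<.09)]
for lo,hi in((.012,.026),(.066,.076),(.096,.106)):
    s=near[(near[:,2]>lo)&(near[:,2]<hi)]
    if len(s)>5:print(lo,len(s),s.mean(0).round(4),np.median(s[:,2]).round(4),rect(s))
E
```

```text
cam [0.343 0.393 0.384]
0.012 2239 [0.4358 0.3303 0.0192] 0.0193 [array([452.1, 315. ]), array([100.2,  86.6]), np.float64(72.5)]
0.066 2522 [0.4522 0.3147 0.0703] 0.0703 [array([469.1, 309.4]), array([70.1, 85.2]), np.float64(73.3)]
0.096 120 [0.4531 0.3146 0.0997] 0.0999 [array([453.5, 314.6]), array([13.9,  8.1]), np.float64(67.4)]
```

View pics/w1.png

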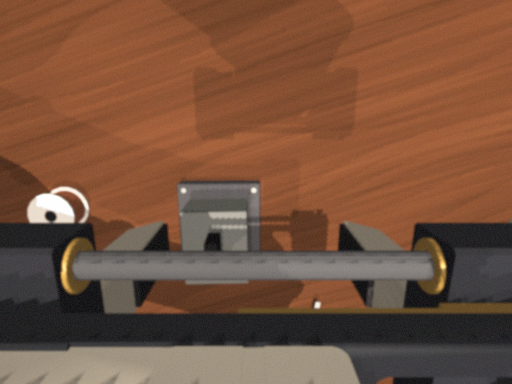

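The wrist view shows the cover and fixture at (215,235) between the fingers, and its measurement agrees with the other two. The yaw is already aligned, so I'm going over the grip block at (0.4705, 0.307).

Call:
send_rows --motion "0 0.0315 -0.0325 0 0 0 0;0 0.0315 -0.0325 0 0 0 0;0 0 0 -0.04 0 0 0;0 0 0 -0.04 0 0 0;0 0 0 0 0 0 0"

```text
clock: 1.65
position: [0.4683, 0.3076, 0.2097]
ee_rot: [-0.477, -3.101, 0.006]
force: [-0.7, -0.9, 1.4]
width: 1.002
gripper_force: 0.0
```

Call:
send_rows --motion "0 0.002 -0.0005 -0.035 0 0 0;0 0 0 -0.02 0 0 0;0 0 0 -0.013 0 0 0;0 0 0 0 0 0 0"

```text
clock: 2.15
position: [0.4726, 0.3074, 0.1446]
ee_rot: [-0.48, -3.105, -0.0]
force: [0.7, 1.1, 0.2]
width: 1.001
gripper_force: 0.0
```

Call:
send_rows --motion "0.7 0 0 0 0 0 0;1 0 0 0 0 0 0;1 0 0 0 0 0 0;1 0 0 0 0 0 0;1 0 0 0 0 0 0" --force 25

```text
clock: 2.78
position: [0.4728, 0.3066, 0.1443]
ee_rot: [0.482, 3.104, 0.0]
force: [0.7, -0.1, 0.4]
width: 0.506
gripper_force: 0.0
```

Call:
send_rows --motion "1 0 0 0 0 0 0;1 0 0 0 0 0 0;1 0 0 0 0 0 0"

```text
clock: 3.15
position: [0.4728, 0.3066, 0.1442]
ee_rot: [-0.482, -3.104, 0.0]
force: [0.2, -0.7, 0.3]
width: 0.183
gripper_force: 0.0
```

Call:
send_rows --motion "1 0 0 0 0 0 0;1 0 0 0 0 0 0;1 0 0 0 0 0 0"

```text
clock: 3.52
position: [0.4728, 0.3066, 0.1442]
ee_rot: [-0.482, -3.104, -0.0]
force: [0.4, -0.1, -1.2]
width: 0.149
gripper_force: 25.0
```

Call:
send_rows --motion "1 0 0 0.005 0 0 0;1 0 0 0.015 0 0 0;1 0 0 0.025 0 0 0;1 0 0 0.03 0 0 0;1 0 0 0.03 0 0 0"

```text
clock: 4.15
position: [0.4728, 0.3066, 0.2513]
ee_rot: [0.482, 3.104, 0.001]
force: [0.3, 0.1, -1.3]
width: 0.148
gripper_force: 25.0
```

Call:
send_rows --motion "1 0 0 0.02 0 0 0;1 0 0 0 0 0 0;1 0 0 0 0 0 0"

```text
clock: 4.53
position: [0.4725, 0.3064, 0.2689]
ee_rot: [-0.482, -3.104, 0.001]
force: [-0.3, -0.2, -2.1]
width: 0.148
gripper_force: 25.0
```

Call:
send_rows --motion "1 0.004 -0.02 0 0 0 0;1 0.005 -0.04 0 0 0 0;1 0.006 -0.048 0 0 0 0;1 0.006 -0.048 0 0 0 0;1 0.006 -0.048 0 0 0 0"

```text
clock: 5.15
position: [0.4994, 0.0994, 0.2686]
ee_rot: [-0.483, -3.103, 0.002]
force: [0.3, -0.1, -0.9]
width: 0.151
gripper_force: 25.0
```

Call:
send_rows --motion "1 0.006 -0.048 0 0 0 0;1 0.006 -0.048 0 0 0 0;1 0.006 -0.048 0 0 0 0;1 0.006 -0.048 0 0 0 0;1 0.006 -0.048 0 0 0 0"

```text
clock: 5.78
position: [0.5287, -0.1402, 0.2686]
ee_rot: [-0.483, -3.103, 0.001]
force: [0.5, 0.7, -1.3]
width: 0.154
gripper_force: 25.0
```

Call:
send_rows --motion "1 0.005 -0.048 0 0 0 0;1 0.004 -0.04 0 0 0 0;1 0.002 -0.02 0 0 0 0;1 0 0 0 0 0 0"

```text
clock: 6.28
position: [0.5398, -0.247, 0.2687]
ee_rot: [-0.486, -3.103, 0.001]
force: [-0.5, 0.1, -1.3]
width: 0.151
gripper_force: 25.0
```

Call:
send_rows --motion "1 0 -0.02 -0.02 0 0 0;1 0 0 -0.035 0 0 0;1 0 0 -0.035 0 0 0;1 0 0 -0.025 0 0 0;1 0 0 -0.01 0 0 0"

```text
clock: 6.9
position: [0.5403, -0.2631, 0.1427]
ee_rot: [-0.478, -3.102, -0.003]
force: [-0.1, 0.8, -1.6]
width: 0.151
gripper_force: 25.0
```

Call:
send_rows --motion "1 0 0 -0.006 0 0 0;1 0 0 -0.004 0 0 0;1 0 0 -0.003 0 0 0;1 0 0 0 0 0 0"

```text
clock: 7.4
position: [0.5409, -0.2654, 0.1315]
ee_rot: [0.482, 3.104, 0.0]
force: [0.9, -0.0, -1.5]
width: 0.151
gripper_force: 25.0
```

Call:
send_rows --motion "1 0 0 -0.002 0 0 0;1 0 0 -0.001 0 0 0;1 0 0 -0.001 0 0 0;1 0 0 0 0 0 0"

```text
clock: 7.9
position: [0.5409, -0.2653, 0.1282]
ee_rot: [0.482, 3.104, 0.001]
force: [-2.7, 1.8, 9.0]
width: 0.151
gripper_force: 25.0
```

Call:
send_rows --motion "1 0 0 0.001 0 0 0;0.7 0 0 0 0 0 0;0.5 0 0 0 0 0 0;0.3 0 0 0 0 0 0;0 0 0 0 0 0 0"

```text
clock: 8.52
position: [0.5408, -0.2654, 0.1282]
ee_rot: [-0.482, -3.104, -0.0]
force: [-0.6, -0.1, -0.7]
width: 0.54
gripper_force: 0.0
```

Call:
send_rows --motion "0 0 0 0 0 0 0;0 0 0 0 0 0 0;0 0 0 0 0 0 0;0 0 0 0 0 0 0"

```text
clock: 9.02
position: [0.5408, -0.2654, 0.1283]
ee_rot: [0.482, 3.104, 0.0]
force: [0.4, -1.3, -0.5]
width: 0.965
gripper_force: 0.0
```

Call:
send_rows --motion "0 0 0 0.03 0 0 0;0 0 0 0.05 0 0 0;0 0 0 0.05 0 0 0;0 0 0 0.02 0 0 0;0 0 0 0 0 0 0"

```text
clock: 9.65
position: [0.5414, -0.2657, 0.2799]
ee_rot: [0.481, 3.101, -0.001]
force: [-0.3, -0.1, -0.3]
width: 0.999
gripper_force: 0.0
```

Run:
```python
from h import *
# cover on mat, nest, module
for n in("top","scene"):
    A=snap(n,n+"2");Q=cloud(*A).reshape(-1,3);Q=Q[A[1].ravel()>0]
    def reg(k,x,y,r,bands):
        q=Q[(abs(Q[:,0]-x)<r)&(abs(Q[:,1]-y)<r)]
        for lo,hi in bands:
            s=q[(q[:,2]>lo)&(q[:,2]<hi)]
            if len(s)>5:print(n,k,lo,len(s),s.mean(0).round(4),rect(s))
    reg("cover",.54,-.265,.08,[(.05,.062),(.077,.092)])
    reg("nest",.471,.307,.075,[(.014,.025),(.045,.065)])
    reg("module",.5625,.01,.035,[(.067,.08)])
```

```text
top cover 0.05 246 [ 0.5321 -0.2485  0.0547] [array([ 541.5, -253.7]), array([46.1, 85.6]), np.float64(69.9)]
top cover 0.077 48 [ 0.5314 -0.2614  0.0841] [array([ 535.7, -263.5]), array([13.8, 34.4]), np.float64(70.0)]
top nest 0.014 1068 [0.4692 0.3069 0.0193] [array([470. , 308.2]), array([101.6, 119.1]), np.float64(72.5)]
top nest 0.045 112 [0.4697 0.309  0.0544] [array([470.7, 308.5]), array([51.4, 65.1]), np.float64(72.6)]
top module 0.067 212 [0.5621 0.0109 0.0742] [array([563.3,  10.8]), array([35.7, 50.4]), np.float64(84.6)]
scene cover 0.05 456 [ 0.5493 -0.2619  0.0548] [array([ 538.4, -265. ]), array([72.3, 87. ]), np.float64(71.1)]
scene cover 0.077 76 [ 0.5413 -0.2644  0.0832] [array([ 539.3, -265.2]), array([13.6, 41.4]), np.float64(75.9)]
scene nest 0.014 720 [0.486  0.3022 0.0194] [array([470.6, 306.2]), array([ 99.7, 122.2]), np.float64(72.7)]
scene nest 0.045 205 [0.4706 0.3067 0.0524] [array([469.8, 306.7]), array([50.7, 66.3]), np.float64(73.2)]
scene module 0.067 199 [0.5663 0.0101 0.0739] [array([562.6,   9.5]), array([36. , 52.3]), np.float64(84.2)]
```

The cover stands upright on the mat: its roof measures 0.055 m and it is centred about 2 mm from the mat centre. Next is the module at (0.563, 0.010), closing line 84.6°.

Call:
send_rows --motion "0.35 0.003 0.03 0 0 0 4;0.35 0.004 0.045 0 0 0 4;0.35 0.004 0.045 0 0 0 4.2;0.35 0.004 0.045 0 0 0 0;0.35 0.004 0.045 0 0 0 0"

```text
clock: 10.38
position: [0.5591, -0.0538, 0.2766]
ee_rot: [-0.149, -3.135, 0.0]
force: [0.3, -0.5, -0.5]
width: 0.651
gripper_force: 0.0
```

Call:
send_rows --motion "0.35 0.003 0.045 0 0 0 0;0.35 0 0.021 -0.01 0 0 0;0.35 0 0 -0.02 0 0 0;0.35 0 0 0 0 0 0"

```text
clock: 10.88
position: [0.5613, 0.0099, 0.2457]
ee_rot: [-0.15, -3.133, 0.002]
force: [-0.2, 0.3, 0.1]
width: 0.647
gripper_force: 0.0
```

Call:
send_rows --motion "0.35 0.0015 0.0005 -0.035 0 0 0;0.35 0 0 -0.045 0 0 0;0.35 0 0 -0.04 0 0 0;0.35 0 0 -0.02 0 0 0;0.35 0 0 0 0 0 0"

```text
clock: 11.5
position: [0.5634, 0.01, 0.107]
ee_rot: [-0.151, -3.135, 0.002]
force: [-0.1, 0.3, 0.1]
width: 0.652
gripper_force: 0.0
```

Run:
```python
from h import *
from cell import arm
s=arm.observe();print(s["position"],s["force"])
A=snap("scene","s3");cv2.imwrite("pics/s3c.png",cv2.resize(A[0][130:270,190:330],None,fx=4,fy=4))
```

```text
[0.56336318 0.00997406 0.10697344] [-0.06110128  0.26860232  0.11637337]
```

View pics/s3c.png

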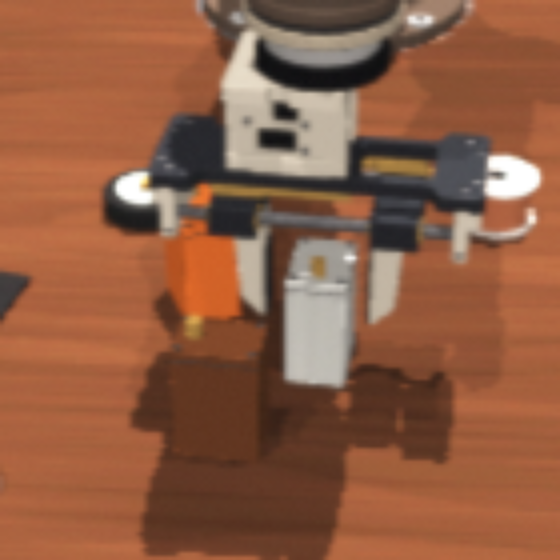

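The crop shows the silver module at (320,310) centred between the fingers at (255,270) and (385,280), clear of the brown and orange blocks. I'm going down the last bit and closing.

Call:
send_rows --motion "0.35 0 0 -0.005 0 0 0;0.45 0 0 0 0 0 0;0.6 0 0 0 0 0 0;0.8 0 0 0 0 0 0;1 0 0 0 0 0 0" --force 50

```text
clock: 12.18
position: [0.5645, 0.0112, 0.1036]
ee_rot: [0.149, 3.137, 0.0]
force: [-0.5, 0.0, 3.9]
width: 0.393
gripper_force: 50.0
```

Call:
send_rows --motion "1 0 0 0 0 0 0;1 0 0 0 0 0 0;1 0 0 0 0 0 0"

```text
clock: 12.55
position: [0.5645, 0.0112, 0.1036]
ee_rot: [0.149, 3.138, 0.0]
force: [-0.4, 0.4, 5.5]
width: 0.389
gripper_force: 50.0
```

Call:
send_rows --motion "1 0 0 0.01 0 0 0;1 0 0 0.03 0 0 0;1 0 0 0.045 0 0 0;1 0 0 0.04 0 0 0;1 0 0 0.01 0 0 0"

```text
clock: 13.18
position: [0.5653, 0.0111, 0.2408]
ee_rot: [0.149, 3.134, 0.001]
force: [0.5, -0.4, -3.1]
width: 0.391
gripper_force: 50.0
```

Call:
send_rows --motion "1 -0.008 0.02 0 0 0 -3;1 -0.014 0.044 0 0 0 -4;1 -0.014 0.044 0 0 0 -4;1 -0.014 0.044 0 0 0 -1.1;1 -0.014 0.044 0 0 0 0"

```text
clock: 13.8
position: [0.499, 0.2082, 0.237]
ee_rot: [-0.479, -3.103, 0.002]
force: [0.1, 0.6, -1.8]
width: 0.387
gripper_force: 50.0
```

Call:
send_rows --motion "1 -0.014 0.044 0 0 0 0;1 -0.01 0.036 0 0 0 0;1 -0.006 0.02 0 0 0 0;1 0 0 0 0 0 0;1 0 0 0 0 0 0"

```text
clock: 14.42
position: [0.4709, 0.3053, 0.2379]
ee_rot: [0.482, 3.104, -0.002]
force: [0.9, -0.7, -2.7]
width: 0.388
gripper_force: 50.0
```

Run:
```python
from h import *
from cell import arm
s=arm.observe();p=s["position"];print(p.round(4),s["ee_rot"].round(4),s["force"].round(2),s["width"])
for n in("top","scene","wrist"):
    A=snap(n,n+"4");Q=cloud(*A).reshape(-1,3);C=A[0].reshape(-1,3).astype(int);ok=A[1].ravel()>0
    zt=p[2]-.1036+.075
    m=ok&(np.hypot(Q[:,0]-p[0],Q[:,1]-p[1])<.05)&(Q[:,2]<zt+.006)&(Q[:,2]>zt-.09)
    s=Q[m];print(n,len(s),"zrange",np.percentile(s[:,2],[1,50,99]).round(4) if len(s) else 0, "top",zt.round(4))
    t=s[abs(s[:,2]-zt)<.005] if len(s) else s
    if len(t)>5:print("  top",len(t),t.mean(0).round(4),rect(t))
    if len(s)>5:print("  all",rect(s))
    q=Q[ok&(abs(Q[:,0]-.47)<.075)&(abs(Q[:,1]-.307)<.075)]
    for lo,hi in((.014,.025),(.05,.065)):
        t=q[(q[:,2]>lo)&(q[:,2]<hi)]
        if len(t)>9:print("  nest",lo,len(t),rect(t))
a=cv2.imread("pics/scene4.png")[90:230,300:470];b=cv2.imread("pics/wrist4.png")
cv2.imwrite("pics/m4.png",np.hstack([cv2.resize(a,(400,330)),cv2.resize(b,(400,330))]))
```

```text
[0.4709 0.3053 0.2379] [ 4.8190e-01  3.1043e+00 -2.3000e-03] [ 0.92 -0.72 -2.67] 0.38756615976190434
top 0 zrange 0 top 0.2093
  nest 0.014 417 [array([469.7, 307.6]), array([101. , 119.2]), np.float64(72.5)]
scene 842 zrange [0.1358 0.1896 0.2143] top 0.2093
  top 216 [0.4764 0.3018 0.2089] [array([472.1, 298.1]), array([57.3, 63.4]), np.float64(12.5)]
  all [array([474.8, 307.1]), array([63.1, 59.6]), np.float64(42.6)]
  nest 0.014 716 [array([471.4, 306.2]), array([100. , 120.7]), np.float64(72.4)]
  nest 0.05 143 [array([470.4, 306.6]), array([50.9, 67.3]), np.float64(73.2)]
wrist 9277 zrange [0.139  0.2085 0.2131] top 0.2093
  top 5906 [0.4619 0.3088 0.209 ] [array([465.9, 307.3]), array([55.8, 46.4]), np.float64(71.2)]
  all [array([465.9, 307.4]), array([65.7, 46.5]), np.float64(71.6)]
  nest 0.014 5987 [array([464.3, 311.1]), array([100.3, 110.5]), np.float64(72.3)]
  nest 0.05 495 [array([444.3, 317.2]), array([51.9, 14.6]), np.float64(72.6)]
```

View pics/m4.png

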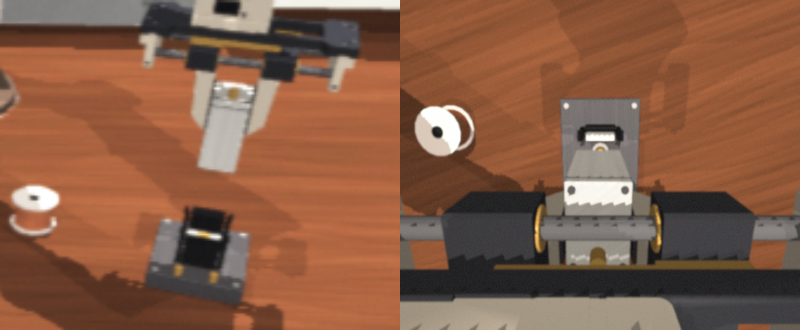

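Left, the scene view shows the module upright in hand above the open nest. Right, the wrist view shows the module top at (598,215), the nest at (600,140) and the plunger at (600,152). I'll measure the relative offset in fixture axes.

Run:
```python
from h import *
a=np.radians(-17.6);ex=np.array([np.cos(a),np.sin(a)]);ey=np.array([-ex[1],ex[0]]);o=np.array([.4709,.3053])
zt=.2093
def pc(v):return np.percentile(v*1e3,[.5,2,25,50,75,98,99.5]).round(1)
for n in("wrist4","scene4","top4"):
    z=np.load(n+"0.npz");d=z["d"];Q=cloud(z["p"],d,z["view"],z["K"]).reshape(-1,3);Q=Q[d.ravel()>0]
    X=(Q[:,:2]-o)@ex;Y=(Q[:,:2]-o)@ey;Z=Q[:,2]
    print(n)
    b=(abs(X)<.08)&(abs(Y)<.07)&(abs(Z-.0193)<.004)
    print(" base x",pc(X[b])," y",pc(Y[b]))
    if n[0]=="t":continue
    l=(abs(X)<.05)&(abs(Y)<.04)&(abs(Z-.056)<.006);print(" lips x",pc(X[l])," y",pc(Y[l]))
    for lo,hi in((.138,.15),(.15,.165),(.165,.19),(.19,.204)):
        f=(abs(X)<.035)&(abs(Y)<.012)&(Z>lo)&(Z<hi)
        if f.sum()>9:print(" face z",lo,f.sum(),"x med",np.median(X[f]*1e3).round(1))
    for lo,hi in((.135,.155),(.155,.166)):
        f=(abs(X)<.035)&(abs(Y)<.035)&(Z>lo)&(Z<hi)
        if f.sum()>9:print(" face y",lo,f.sum(),pc(Y[f]),"zmin",Z[f].min().round(4))
    t=(abs(X)<.035)&(abs(Y)<.0175)&(abs(Z-zt)<.004);print(" top x",pc(X[t]),"z",np.median(Z[t]).round(4))
```

```text
wrist4
 base x [-63.3 -62.4 -50.1 -35.6 -10.7  30.3  42.2]  y [-46.1 -45.1 -28.    7.2  37.8  52.1  53. ]
 lips x [-36.2 -36.1 -34.3 -31.4 -28.4 -22.1 -21.9]  y [-22.5 -22.3 -11.9   3.8  18.8  29.1  29.2]
 face z 0.138 177 x med -28.1
 face z 0.15 249 x med -28.1
 face z 0.165 606 x med -28.1
 face z 0.19 486 x med -28.1
 face y 0.135 414 [-16.7 -16.1  -8.2   0.4   9.   17.6  18.1] zmin 0.1351
 face y 0.155 287 [-16.6 -16.1  -8.    0.9   9.6  17.5  18.2] zmin 0.155
 top x [-28.3 -28.1 -22.4 -15.    6.6  15.8  16.7] z 0.2091
scene4
 base x [-59.3 -57.3 -14.2  25.   45.1  58.6  59.9]  y [-48.7 -47.6 -31.7   3.1  34.4  49.3  50.3]
 lips x [-34.3 -33.7 -30.2 -19.   27.7  30.5  32.2]  y [-24.3 -23.6 -12.2   0.8  13.7  25.1  26. ]
 face z 0.138 51 x med 22.6
 face z 0.15 60 x med 22.4
 face z 0.165 109 x med 22.4
 face z 0.19 65 x med 22.3
 face y 0.135 120 [-19.7 -19.2 -10.8  -1.6   7.   15.   15.5] zmin 0.1353
 face y 0.155 68 [-20.  -19.4 -10.9  -2.8   5.6  15.   15.5] zmin 0.1551
 top x [-26.5 -24.6 -10.5   6.2  18.5  24.1  24.9] z 0.2089
top4
 base x [-61.2 -60.2 -43.2  38.4  47.5  57.3  57.8]  y [-47.8 -47.2 -40.4  -8.7  16.2  48.9  51. ]
```

Call:
send_rows --motion "1 0.0017 0.0024 -0.01 0 0 0;1 0 0 -0.025 0 0 0;1 0 0 -0.02 0 0 0;1 0 0 -0.01 0 0 0;1 0 0 0 0 0 0"

```text
clock: 15.2
position: [0.4718, 0.3092, 0.1725]
ee_rot: [-0.479, -3.104, 0.002]
force: [-0.3, -1.2, -2.6]
width: 0.39
gripper_force: 50.0
```

```bash
cat > rel.py <<'E'
from h import *
from cell import arm
import sys
s=arm.observe();p=s["position"];print(p.round(4),s["ee_rot"].round(4),s["force"].round(2),s["width"].round(3))
a=np.radians(-17.5);ex=np.array([np.cos(a),np.sin(a)]);ey=np.array([-ex[1],ex[0]]);o=p[:2]
zb=p[2]-.1036;zt=zb+.075
def pc(v):return np.percentile(v*1e3,[.5,2,50,98,99.5]).round(1) if len(v)>9 else len(v)
for n in("wrist","scene","top"):
    A=snap(n,n+sys.argv[1]);Q=cloud(*A).reshape(-1,3)[A[1].ravel()>0]
    X=(Q[:,:2]-o)@ex;Y=(Q[:,:2]-o)@ey;Z=Q[:,2]
    print(n)
    b=(abs(X)<.08)&(abs(Y)<.07)&(abs(Z-.0193)<.004)
    print(" base x",pc(X[b])," y",pc(Y[b]))
    l=(abs(X)<.045)&(abs(Y)<.04)&(abs(Z-.055)<.007);print(" lips x",pc(X[l])," y",pc(Y[l]))
    f=(abs(X)<.035)&(abs(Y)<.012)&(Z>zb+.02)&(Z<zt-.01);print(" face x",pc(X[f]))
    f=(abs(X)<.035)&(abs(Y)<.035)&(Z>zb+.008)&(Z<zb+.03);print(" face y",pc(Y[f]))
E
python3 rel.py 5
```

```text
Traceback (most recent call last):
  File "rel.py", line 4, in <module>
    s=arm.observe();p=s["position"];print(p.round(4),s["ee_rot"].round(4),s["force"].round(2),s["width"].round(3))
                                                                                              ^^^^^^^^^^^^^^^^
AttributeError: 'float' object has no attribute 'round'
```

```bash
sed -i 's/,s\["width"\].round(3)//' rel.py; python3 rel.py 5
```

```text
[0.4718 0.3092 0.1725] [-4.7930e-01 -3.1039e+00  1.6000e-03] [-0.3  -1.18 -2.61]
wrist
 base x [-63.  -62.3 -38.9  19.1  22.6]  y [-50.  -49.   -2.   47.8  48.8]
 lips x [-36.1 -36.  -31.6 -21.9 -21.3]  y [-26.4 -25.8  -1.1  24.6  25.3]
 face x [-28.7 -28.6 -28.3 -27.9 -27.8]
 face y [-16.8 -16.3   0.9  17.5  18. ]
scene
 base x [-60.7 -56.2  24.7  58.5  59.9]  y [-52.7 -51.5  -1.7  45.3  46.3]
 lips x [-32.8 -32.1  27.2  32.   32.7]  y [-28.4 -28.   -3.7  21.3  22.1]
 face x [19.3 19.6 22.1 25.7 26.4]
 face y [-19.6 -19.1  -2.1  15.5  16. ]
top
 base x [-60.6 -60.   40.5  58.   58.1]  y [-50.8 -49.6  -9.6  46.2  47.9]
 lips x 0  y 0
 face x 0
 face y 0
```

Call:
send_rows --motion "1 0.001 -0.0017 0 0 0 0;1 0 0 -0.006 0 0 0;1 0 0 -0.006 0 0 0;1 0 0 0 0 0 0"

```text
clock: 15.85
position: [0.4726, 0.3076, 0.1605]
ee_rot: [-0.479, -3.104, 0.001]
force: [0.8, 0.4, -2.3]
width: 0.389
gripper_force: 50.0
```

```bash
python3 rel.py 6
python3 - <<'E'
import cv2,numpy as np
a=cv2.imread("pics/scene6.png")[140:225,345:430];b=cv2.imread("pics/wrist6.png")[100:290,170:360]
cv2.imwrite("pics/m6.png",np.hstack([cv2.resize(a,(400,400),interpolation=2),cv2.resize(b,(400,400),interpolation=2)]))
E
```

```text
[0.4726 0.3076 0.1605] [-4.788e-01 -3.104e+00  1.500e-03] [ 0.77  0.39 -2.28]
wrist
 base x [-64.  -63.3 -40.3  15.6  18.9]  y [-48.8 -47.7   1.   49.   50.1]
 lips x [-37.3 -37.3 -32.1 -23.1 -22.5]  y [-25.2 -24.5   0.9  25.8  26.4]
 face x [-28.7 -28.6 -28.3 -27.9 -27.8]
 face y [-17.  -16.3   0.6  17.5  18. ]
scene
 base x [-60.5 -57.9  23.9  57.4  58.7]  y [-51.4 -50.2  -0.3  46.5  47.7]
 lips x [-30.6 -28.1  25.   30.2  30.7]  y [-27.  -26.5  -1.4  22.4  23.3]
 face x [18.4 19.2 22.2 24.9 25.4]
 face y [-19.5 -19.   -1.8  14.9  15.5]
top
 base x [-62.1 -61.3  38.4  56.8  56.8]  y [-49.4 -47.7  -4.6  47.3  48.6]
 lips x 0  y 0
 face x 0
 face y 0
```

View pics/m6.png

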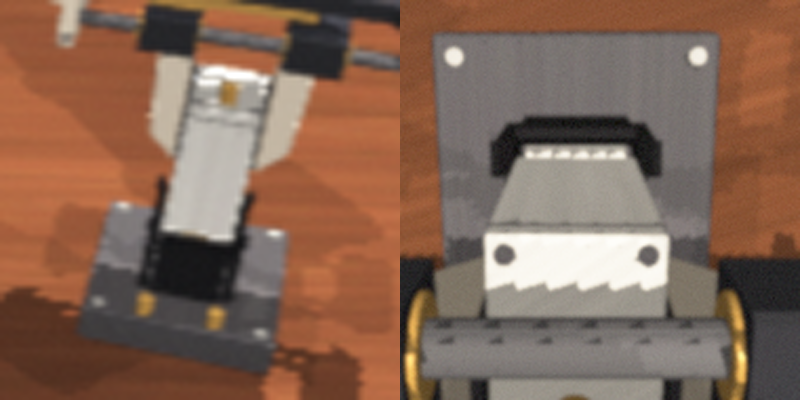

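In x the wrist and scene views bracket the module within about ±1 mm of centre, and y is centred. I'll make a small x' correction and lower gently while watching the force.

Call:
send_rows --motion "1 0.0008 -0.0002 -0.002 0 0 0;1 0 0 -0.002 0 0 0;1 0 0 -0.002 0 0 0;1 0 0 -0.002 0 0 0;1 0 0 0 0 0 0"

```text
clock: 16.62
position: [0.4733, 0.3077, 0.1529]
ee_rot: [-0.478, -3.104, 0.001]
force: [-3.0, 0.9, -2.9]
width: 0.392
gripper_force: 50.0
```

Call:
send_rows --motion "1 -0.001 0.0003 0 0 0 0;1 0 0 0 0 0 0"

```text
clock: 16.88
position: [0.4731, 0.3079, 0.1533]
ee_rot: [0.479, 3.104, 0.0]
force: [-0.3, -0.4, -2.4]
width: 0.392
gripper_force: 50.0
```

Call:
send_rows --motion "1 0 0 -0.002 0 0 0;1 0 0 -0.002 0 0 0;1 0 0 0 0 0 0"

```text
clock: 17.25
position: [0.4728, 0.3078, 0.149]
ee_rot: [-0.479, -3.105, 0.0]
force: [-1.2, 0.0, -3.1]
width: 0.389
gripper_force: 50.0
```

Call:
send_rows --motion "1 -0.0003 0.0001 -0.002 0 0 0;1 0 0 -0.002 0 0 0;1 0 0 -0.002 0 0 0;1 0 0 0 0 0 0"

```text
clock: 17.75
position: [0.4725, 0.3081, 0.1434]
ee_rot: [0.479, 3.105, 0.0]
force: [-1.9, -0.9, 2.6]
width: 0.388
gripper_force: 50.0
```

Call:
send_rows --motion "1 0 0 -0.0015 0 0 0;1 0 0 -0.0015 0 0 0;1 0 0 0 0 0 0"

```text
clock: 18.12
position: [0.4726, 0.3081, 0.1403]
ee_rot: [0.479, 3.105, 0.0]
force: [-1.7, 0.0, 3.9]
width: 0.386
gripper_force: 50.0
```

Call:
send_rows --motion "1 0 0 -0.0015 0 0 0;1 0 0 -0.0015 0 0 0;1 0 0 0 0 0 0;1 0 0 0 0 0 0"

```text
clock: 18.62
position: [0.4726, 0.3081, 0.1373]
ee_rot: [0.479, 3.105, 0.0]
force: [-1.5, -0.5, 4.7]
width: 0.39
gripper_force: 50.0
```

Call:
send_rows --motion "1 0 0 -0.001 0 0 0;1 0 0 0 0 0 0;1 0 0 0 0 0 0"

```text
clock: 19.0
position: [0.4726, 0.3081, 0.1363]
ee_rot: [0.479, 3.105, 0.0]
force: [-1.2, -0.1, 6.0]
width: 0.387
gripper_force: 50.0
```

Call:
send_rows --motion "1 0 0 -0.0005 0 0 0;1 0 0 0 0 0 0;1 0 0 0 0 0 0"

```text
clock: 19.38
position: [0.4726, 0.3081, 0.1359]
ee_rot: [0.479, 3.105, 0.0]
force: [-2.3, -1.2, 5.9]
width: 0.389
gripper_force: 50.0
```

Call:
send_rows --motion "1 0 0 -0.0005 0 0 0;1 0 0 0 0 0 0;1 0 0 0 0 0 0"

```text
clock: 19.75
position: [0.4726, 0.3081, 0.1356]
ee_rot: [0.479, 3.105, 0.001]
force: [-2.6, -1.5, 7.3]
width: 0.39
gripper_force: 50.0
```

Call:
send_rows --motion "1 0 0 -0.0005 0 0 0;1 0 0 0 0 0 0;1 0 0 0 0 0 0"

```text
clock: 20.12
position: [0.4726, 0.3081, 0.1356]
ee_rot: [0.479, 3.105, 0.001]
force: [-4.1, -3.3, 15.2]
width: 0.392
gripper_force: 50.0
```

Call:
send_rows --motion "1 0 0 -0.0005 0 0 0;1 0 0 0 0 0 0;1 0 0 0 0 0 0"

```text
clock: 20.5
position: [0.4726, 0.3081, 0.1355]
ee_rot: [0.479, 3.105, 0.001]
force: [-5.4, -4.0, 21.7]
width: 0.388
gripper_force: 50.0
```

Contact came at TCP z = 0.1356, which is where home was predicted. The stops carry roughly 15 N. One check before handing in.

Call:
send_rows --motion "1 0 0 0 0 0 0;1 0 0 0 0 0 0;1 0 0 0 0 0 0;1 0 0 0 0 0 0"

```text
clock: 21.0
position: [0.4726, 0.3081, 0.1355]
ee_rot: [0.479, 3.105, 0.001]
force: [-5.0, -1.8, 20.7]
width: 0.391
gripper_force: 50.0
```

```bash
python3 rel.py 7 | head -5
python3 - <<'E'
from h import *
for n in("wrist7","scene7"):
    z=np.load(n+"0.npz");Q=cloud(z["p"],z["d"],z["view"],z["K"]).reshape(-1,3)
    t=Q[(np.hypot(Q[:,0]-.4697,Q[:,1]-.309)<.02)&(abs(Q[:,2]-.107)<.008)];print(n,"module top z",np.median(t[:,2]).round(4),len(t))
    q=Q[(abs(Q[:,0]-.54)<.08)&(abs(Q[:,1]+.265)<.08)&(abs(Q[:,2]-.055)<.005)]
    if len(q)>9:print("cover roof",q.mean(0).round(4),q[:,2].std().round(4),rect(q))
cv2.imwrite("pics/f.png",np.load("scene70.npz")["p"])
E
```

```text
[0.4726 0.3081 0.1355] [4.7920e-01 3.1046e+00 1.2000e-03] [-5.03 -1.8  20.68]
wrist
 base x [-63.7 -63.1 -41.4   7.6  10.4]  y [-49.1 -48.   -0.2  48.4  49.5]
 lips x [-36.8 -36.7 -31.1 -23.  -22.2]  y [-25.7 -24.9  -0.1  25.1  25.7]
 face x [-34.8 -34.6 -28.3 -27.9 -27.8]
wrist7 module top z 0.1065 3407
scene7 module top z 0.1067 88
cover roof [ 0.5491 -0.262   0.0547] 0.0015 [array([ 537.9, -266.1]), array([71.9, 86.2]), np.float64(73.1)]
```

View pics/f.png

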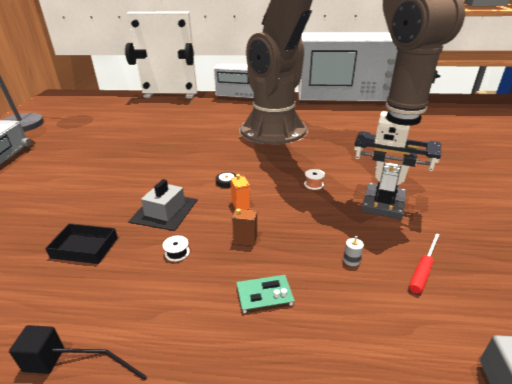

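The cover stands on the mat at (163,205). The module is held in the nest at (390,185) with its top at 0.107 m, which is home. The bystanders are where they were, so I'm handing in.

```bash
python3 -c "
from cell import arm
print(arm.sign_off())"
```

```text
the job is handed in; nothing more can be done
None
```

I handed the job in at about 21 s: the cover stands upright and released on the mat, and the module is still gripped and pressed home in the nest, bearing on the hard stops with an estimated 15 N. The sign-off returned no verdict.

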